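Load a slide vise in order: packer, coupon, copper pad

TASK

Set up the slide vise for drilling: slide the three blocks out of their bays, always flat on the bed and never lifted, so that they stand in the lane in a row against the fixed jaw, the black steel packer first (touching the fixed jaw, partly under the yellow bridge), then the bright aluminium coupon, then the copper block. Then push the red sliding jaw up until all three are snug between the jaws with no gaps, and leave the pipe fittings lying around the vise where they are.

Things in the scene. Friction and masses are not known exactly. Their poses are not given: they have to be found in the camera images.
- vise: Slide vise, fixed to the table: bright steel bed 6 mm thick, blue rails. Origin on the lane's centre line at table height. y runs along the lane to the fixed jaw, x across it, away from the robot. Offsets in these notes are in this frame, heights above the table. Lane 54 mm wide (x -27 to +27) down to y = -180 mm, open at that end; rails 14 mm high.
- fixed_jaw_face (a point): Foot of the clamping face of the blue fixed jaw, on the lane's centre line, at bed height (6 mm): y = +160 mm in the vise frame. The jaw is 20 mm thick, 80 mm wide, top at 46 mm. With the row home the block centres are 20, 60 and 100 mm from this face, towards -y, and at x about 0.
- bridge (a point): Middle of the underside of the yellow hold-down bridge across the lane, 41 mm high. It spans y = +112 to +130 mm in the vise frame, top 48 mm, plus 4 mm bolt heads. Blocks (tops at 36 mm) slide under it, fingers cannot: the first block is pushed the last bit by the next one behind it.
- bay_mid (a point): Centre of the middle of three equal bays on the lane's robot side, at bed height: x = -60, y = -5 mm in the vise frame; the others are 54 mm to either side in y. Each is 46 mm wide along y, open at the back and to the lane; walls 14 mm high, 8 mm thick, x -27 to -95 mm; bed to x = -125 mm. A block slides straight +x into the lane until it meets the far rail.
- packer_mid (a point): A loose black steel block, 50 mm across the lane (its x), 40 mm along the lane (its y), 30 mm high, about 450 g. It starts in one of the three bays, which one varies. This point is its centre, 15 mm above its underside; axes nearly parallel to the vise's.
- coupon_mid (a point): A loose bright aluminium block, 50 mm across the lane (its x), 40 mm along the lane (its y), 30 mm high, about 170 g. It starts in one of the three bays, which one varies. This point is its centre, 15 mm above its underside; axes nearly parallel to the vise's.
- copper_mid (a point): A loose copper block, 50 mm across the lane (its x), 40 mm along the lane (its y), 30 mm high, about 500 g. It starts in one of the three bays, which one varies. This point is its centre, 15 mm above its underside; axes nearly parallel to the vise's.
- packer: The black steel packer, same block as packer_mid; origin at the centre of its underside.
- coupon: The aluminium coupon, same block as coupon_mid; origin at the centre of its underside.
- copper: The copper block, same block as copper_mid; origin at the centre of its underside.
- jaw (a joint): How far the red sliding jaw has moved towards the fixed jaw, in m: 0 is fully open (clamping face at y = -140 mm in the vise frame, starts within 15 mm of that), the face is at y = -140 mm + value. With the three blocks snug it reads 0.180. It slides with about 3 N of friction, stays where it is left and has no spring.
- jaw_back (a point): Centre of the back face (away from the fixed jaw) of the red sliding jaw, 50 mm across the lane, 30 mm long, from 7 to 45 mm above the table, this point is 26 mm above the table. Push here towards the fixed jaw (+y of the vise).
- nipple: Bystander: rust-brown pipe stub standing upright, 48 mm diameter, 55 mm high; origin at the centre of its underside. Leave it alone.
- flange: Bystander: dark steel flange lying flat, 90 mm diameter, 30 mm high; origin at the centre of its underside. Leave it alone.
- elbow: Bystander: grey-brown pipe elbow lying flat, about 90 mm by 90 mm, 36 mm high; origin near its middle, at table height. Leave it alone.
Things that resemble listed ones, but are neither listed nor needed, are in the scene too. What is shaped like the copper but turquoise is not meant. Several things have the shape of the coupon; the one meant has the colours described above.

How it is judged (in metres and radians):
At the end, for the whole second after the job is handed in: Packer, coupon and copper block stand flat in the lane in that order from the fixed jaw, each within 4 to 5 mm of its place along the lane and 8 mm of the lane's centre line, at rest, with the sliding jaw within 4 mm of snug (jaw reads 0.176 to 0.185) (y of packer_mid in the frame of vise between 0.135 and 0.144 m and x of packer_mid in the frame of vise between -0.008 and 0.008 m and angle between each of packer_mid, coupon_mid, copper_mid's own z axis and vertical below 0.08 rad and linear speed of each of packer, coupon, copper below 0.01 m/s and y of coupon_mid in the frame of vise between 0.095 and 0.104 m and x of coupon_mid in the frame of vise between -0.008 and 0.008 m and y of copper_mid in the frame of vise between 0.055 and 0.064 m and x of copper_mid in the frame of vise between -0.008 and 0.008 m and value of joint jaw between 0.176 and 0.185 m and velocity of joint jaw below 0.005 m/s); the robot touches nothing.
It fails at once if a bystander fitting is moved by more than 20 mm (distance of any of nipple, flange, elbow from where it was at the start of the episode above 0.02 m).
It fails at once if a block is lifted more than 20 mm off the bed (height (world z) of any of packer_mid, coupon_mid, copper_mid above 0.041 m).
It also fails if it takes over 61 s, if anything falls off the work surface, if the arm or the gripper's body presses on something with over 40 N, if the wrist force passes 120 N, or if a joint passes its speed limit or range.

ROBOT

A 6-joint arm with a two-finger parallel gripper is mounted at the origin on the work surface. World frame = base frame: x ahead of the robot, y to its left, z up, the work surface at z = 0. Lengths are in mm, angles in degrees, forces in N, time in s.
With the tool pointing down it reaches from about 350 to 850 mm from the base axis. Payload 8.1 kg.
Tool frame: the origin (TCP) lies midway between the tips of the shut fingers; the grasp point (between the pads) lies hold_point_z behind it (hold_point_z is the distance from the TCP to the grasp point, in mm); z points along the fingers, x is the direction in which the jaws open and shut, and the axes are right-handed (so a half turn about z gives the same grasp; the last joint's range is limited). The gripper opens to 85 mm and grips with 20 to 120 N. Pads are 22 mm wide; open, the fingers measure 114 mm over their backs; the gripper's body (76 mm by 85 mm) begins 54 mm behind the grasp point. The pads swing forward as they close: fully open they stand 13 mm farther back than shut.
Start: joints at [65.065, 7.471, 85.268, -0, 87.261, -4.893], TCP at [205.605, 563.677, 231.292] pointing down, gripper open.
Joint ranges: [-169.43, 169.43], [-51.17, 129.36], [1.28, 143.12], [-76.62, 256.62], [0, 156.53], [-152.29, 152.29]. Speed limits (degrees/s): [136.94, 136.94, 159.86, 180, 180, 180].

INTERFACE

Orientations are given as [roll, pitch, yaw] about the fixed x, y, z axes, in that order (R = Rz(yaw) Ry(pitch) Rx(roll)).
In Python, from bench import * gives the robot as it stands.
- The arm moves only by the shell command python3 -m pendant 'ROWS' [OPENING] [FORCE]. ROWS is JSON, a list that holds one entry, the list of rows, each a list of 4 numbers: the shift along the tool's x, y, z normalised to -1 to 1, where 1 is 0.02 m, then the turn about the tool's z normalised to -1 to 1, where 1 is 0.08 rad. A call has exactly 10 rows; each row shifts and turns the pose as measured when the row begins, along the tool's axes as they then stand; what a row does not reach is not made up. A row lasts 1/12 s, in which the tool goes at most 41.7 mm and 7.16 degrees, less where a joint would pass 70% of its speed; a pose out of reach is approached as far as the arm can. A call with a number of a shift or a turn outside -1 to 1 is refused whole. A call with a gripper value outside its range is refused whole. OPENING is the gripper's target within -1 to 1 (fully open at 1, half-way at 0, shut at -1), set as the call begins (- or left out, the last holds). The fingers move at their own pace and stop on an object; FORCE is the grip in N (left out, the last holds). Time passes only in rows, so rows that do not move let the fingers close, or fill a call up. It gives the time, the measured TCP pose, the force and the opening at its end, in the units of the state.
- sense(): the state, without advancing time (a new reading comes with each control period).
- snapshot(name): name is "side" or "top"; returns the picture (384x512x3 uint8, red, green, blue); there is no depth.
- calibration(name): a dict with "mtx" (3x3 intrinsics, pixels), "D" ([k1, k2, p1, p2, k3] as OpenCV has them; the pictures are not rectified), "world_to_cam" (4x4, takes a point from world to camera coordinates). Camera axes: x right, y down, z forward; pixel columns grow to the right and rows downward; lengths in mm; the calibration is good to about 2 mm. A picture is of the moment at which its call begins. calibration takes no time and is no camera call.
- hand_in(): hands the job in, once; it reports no verdict.
The state is a dict: "time": time; "joint_pos": joint angles; "qd": joint speeds; "joint_efforts": joint torques, N m; "tool_pos": TCP position; "tcp_rot": TCP orientation; "ft_force": force on the tool from outside, world axes, zero at the start; "wrist_torque": the same for the moment, N m; "finger_gap": finger opening in mm.
Only numpy, scipy, OpenCV 4.12 (cv2) and the standard library are available. Lean on these libraries where they do the work, as an engineer would, in place of code of your own. Each camera call takes 0.05 s, during which the arm holds its last target.

## Working session

There is one attempt and no reset: what is moved stays moved. The work goes in short steps, Python scripts to look and compute and a shell command to move; the robot and the scene stay as the last step left them, time stands still between calls to the robot, and variables do not carry over. Pictures are saved under pics/ and viewed, and the job is handed in when it is done.

```bash
ls; mkdir -p pics; python3 - <<'E'
from bench import *
import cv2
s=sense();print(s)
for n in("side","top"):
    im=snapshot(n);cv2.imwrite(f"pics/{n}0.png",im[:,:,::-1]);c=calibration(n);print(n,c)
E
```

```text
pics
{'time': 0.0, 'joint_pos': array([ 6.50637154e+01,  7.51472685e+00,  8.53305916e+01,  2.21681384e-04,
        8.72605645e+01, -4.89314975e+00]), 'qd': array([-0.06247052, -0.0225746 , -0.0596662 ,  0.08170237, -0.03671804,
        0.00461345]), 'joint_efforts': array([-1.44740614e-03, -5.69427824e+01, -5.00530314e+01, -6.10944480e-04,
        1.56947278e-02,  8.41982637e-05]), 'tool_pos': array([205.38137217, 563.16612908, 230.23582043]), 'tcp_rot': array([-1.79990748e+02,  1.05478183e-01,  6.99568628e+01]), 'ft_force': array([-0.39573456,  0.75509079,  0.99432182]), 'wrist_torque': array([ 0.05163774, -0.01271669,  0.00969529]), 'finger_gap': 85.60129237217224}
side {'mtx': array([[406.73016133,   0.        , 257.12624864],
       [  0.        , 406.73016133, 192.29783608],
       [  0.        ,   0.        ,   1.        ]]), 'D': array([-0.05463234,  0.        ,  0.        ,  0.        ,  0.        ]), 'world_to_cam': array([[ 9.32393500e-01, -3.61020451e-01,  1.75098678e-02,
        -5.27796475e+02],
       [-2.51580213e-01, -6.83004589e-01, -6.85720153e-01,
         1.97925362e+02],
       [ 2.59518319e-01,  6.34955877e-01, -7.27654641e-01,
         1.05848663e+03],
       [ 0.00000000e+00,  0.00000000e+00,  0.00000000e+00,
         1.00000000e+00]])}
top {'mtx': array([[468.49589574,   0.        , 255.89508857],
       [  0.        , 468.49589574, 193.07634154],
       [  0.        ,   0.        ,   1.        ]]), 'D': array([0.03971264, 0.        , 0.        , 0.        , 0.        ]), 'world_to_cam': array([[-1.79134228e-02, -9.99788256e-01, -1.01268332e-02,
         4.29287137e+01],
       [-9.93223516e-01,  1.89572229e-02, -1.14663290e-01,
         5.64050057e+02],
       [ 1.14830988e-01,  8.00419687e-03, -9.93352796e-01,
         1.24511592e+03],
       [ 0.00000000e+00,  0.00000000e+00,  0.00000000e+00,
         1.00000000e+00]])}
```

View pics/side0.png

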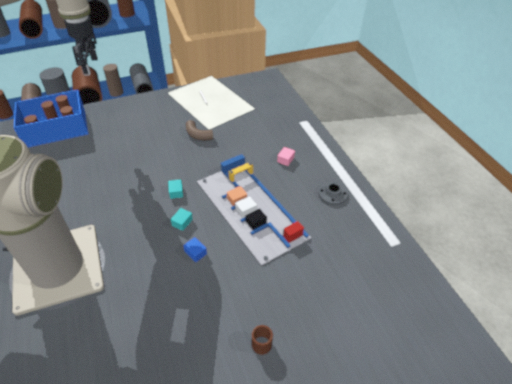

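View pics/top0.png

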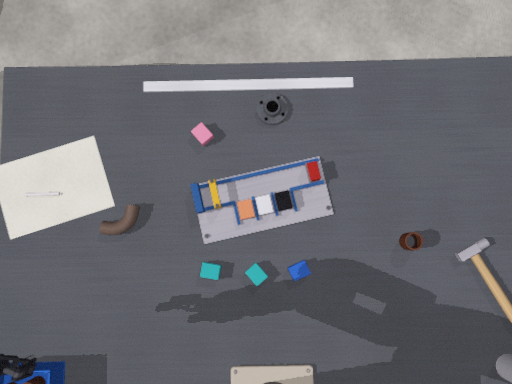

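```bash
python3 - <<'E'
import cv2
t=cv2.imread("pics/top0.png");c=t[145:255,175:345];cv2.imwrite("pics/top0c.png",cv2.resize(c,None,fx=4.5,fy=4.5,interpolation=cv2.INTER_CUBIC))
t=cv2.imread("pics/side0.png");c=t[145:270,160:320];cv2.imwrite("pics/side0c.png",cv2.resize(c,None,fx=4.5,fy=4.5,interpolation=cv2.INTER_CUBIC))
E
```

```text
(no output)
```

View pics/top0c.png

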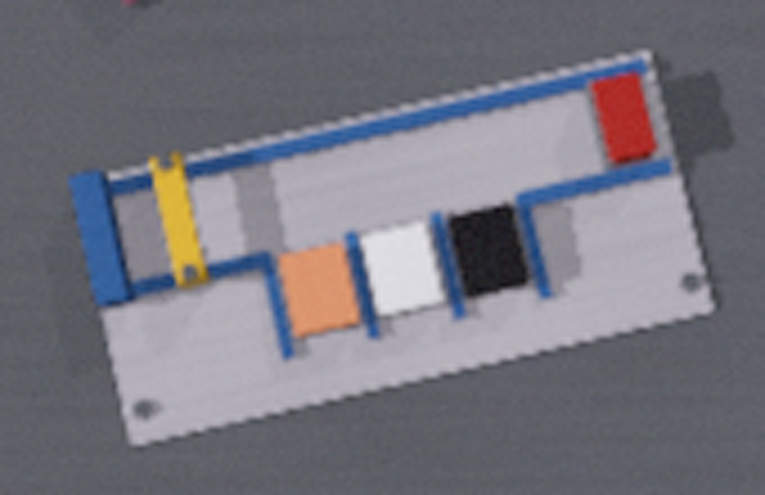

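View pics/side0c.png

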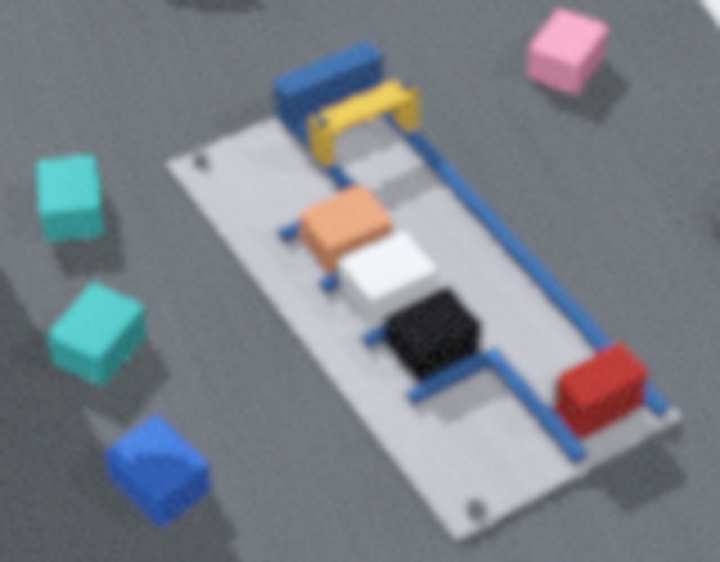

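```bash
cat > h.py <<'E'
import numpy as np,cv2
from bench import *
from scipy.optimize import least_squares
def ray(n,uv,z):
    c=calibration(n);T=np.array(c["world_to_cam"])
    uv=np.atleast_2d(np.float64(uv))
    p=cv2.undistortPoints(uv.reshape(-1,1,2),np.array(c["mtx"]),np.array(c["D"])).reshape(-1,2)
    d=np.c_[p,np.ones(len(p))]@T[:3,:3]; o=-T[:3,:3].T@T[:3,3]
    return o+d*((z-o[2])/d[:,2])[:,None]
def proj(n,P):
    c=calibration(n);T=np.array(c["world_to_cam"])
    return cv2.projectPoints(np.float64(P).reshape(-1,1,3),cv2.Rodrigues(T[:3,:3])[0],T[:3,3],np.array(c["mtx"]),np.array(c["D"]))[0].reshape(-1,2)
def rect(m):
    cs=cv2.findContours(m.astype(np.uint8),0,2)[0]
    c=max(cs,key=cv2.contourArea);return cv2.minAreaRect(c),cv2.contourArea(c)
E
python3 - <<'E'
from h import *
im=cv2.imread("pics/top0.png");x0,y0=175,145
hsv=cv2.cvtColor(im,cv2.COLOR_BGR2HSV);H,S,V=[hsv[...,i].astype(int) for i in range(3)]
R=np.zeros(H.shape,bool);R[145:255,175:345]=1
M={'blue':(abs(H-108)<12)&(S>130)&R,'yellow':(abs(H-25)<8)&(S>120)&R,'red':((H<6)|(H>172))&(S>150)&R,'copper':(H>6)&(H<18)&(S>80)&R,'white':(V>215)&(S<25)&R,'black':(V<45)&R}
Z=dict(blue=46,yellow=48,red=45,copper=36,white=36,black=36)
for k,m in M.items():
    if k=='blue':
        m=m.copy();m[:,203:]=0
    (c,s,a),A=rect(m);print(k,c,s,a,A,ray("top",c,Z[k]).round(1), ray("top",cv2.boxPoints((c,s,a)),Z[k])[:,:2].round(0).tolist())
# bed corners guess from crop
cr=np.array([[130,445],[712,315],[650,52]])/4.5+[x0,y0]-0.4
print(ray("top",cr,6).round(1))
E
```

```text
blue (196.5, 197.5) (29.0, 11.0) 90.0 199.0 [[554.3 192.8  46. ]] [[594.0, 208.0], [593.0, 178.0], [515.0, 178.0], [515.0, 208.0]]
yellow (214.28338623046875, 193.50360107421875) (29.060375213623047, 6.712777137756348) 77.7352294921875 134.5 [[564.  144.5  48. ]] [[601.0, 161.0], [605.0, 144.0], [527.0, 128.0], [524.0, 145.0]]
red (313.4411926269531, 170.7647247314453) (18.19017219543457, 9.701424598693848) 75.96376037597656 152.0 [[ 621.2 -124.7   45. ]] [[643.0, -107.0], [649.0, -132.0], [600.0, -143.0], [594.0, -117.0]]
copper (245.37057495117188, 208.9176483154297) (18.22216033935547, 14.642807960510254) 77.47119140625 238.0 [[521.7  61.8  36. ]] [[542.0, 86.0], [550.0, 47.0], [501.0, 37.0], [494.0, 76.0]]
white (263.76470947265625, 204.05886840820312) (16.492422103881836, 13.096923828125) 75.96376037597656 191.5 [[534.   11.7  36. ]] [[552.0, 34.0], [560.0, -1.0], [516.0, -11.0], [508.0, 24.0]]
black (283.1470947265625, 200.08824157714844) (17.220027923583984, 13.339459419250488) 75.96376037597656 207.0 [[543.8 -41.1  36. ]] [[563.0, -18.0], [571.0, -54.0], [525.0, -64.0], [517.0, -29.0]]
[[ 431.   179.4    6. ]
 [ 503.9 -178.7    6. ]
 [ 668.6 -146.2    6. ]]
```

The candidates, by pixel in the top picture:
- **Coupon:** white block (264,204) in the middle bay. The pink block (202,133) and blue block (300,270) have the same shape but the wrong colour.
- **Copper:** orange block (245,209) in the bay nearest the fixed jaw. The turquoise blocks (210,271) and (257,274) are not meant.
- **Packer:** black block (283,200) in the bay nearest the red jaw at (313,171).

The fixed jaw is at (197,197) and the bridge at (214,193). The close crops confirm these choices. Next I'll cross-check the vise pose in both views.

```bash
cat >> h.py <<'E'
V0=np.array([589.3,25.9]);YAW=np.deg2rad(11.7)
def v2w(x,y,z=0):
    c,s=np.cos(YAW),np.sin(YAW);return np.array([V0[0]+c*x-s*y,V0[1]+s*x+c*y,z])
def w2v(p):
    c,s=np.cos(YAW),np.sin(YAW);d=np.asarray(p)[:2]-V0;return np.array([c*d[0]+s*d[1],-s*d[0]+c*d[1]])
def st():
    s=sense();print("t",round(s["time"],2),"vise xy",w2v(s["tool_pos"]).round(1),"z",s["tool_pos"][2].round(1),"yaw",(s["tcp_rot"][2]-11.7).round(2),"F",s["ft_force"].round(1),"gap",round(s["finger_gap"],1));return s
E
python3 - <<'E'
from h import *
P=[(x,y,46) for x,y in((-40,160),(40,160),(40,180),(-40,180))]+[(-27,112,48),(27,130,48),(-125,180,6),(-125,-180,6),(27,-180,14),(-27,-86,14),(-95,-90,14),(-27,76,14)]+[(0,y,45) for y in(-140,-170)]+[(-60,y,36) for y in(49,-5,-59)]
for n,o,w in(("top",(175,145),(170,110)),("side",(160,145),(160,125))):
    im=cv2.imread(f"pics/{n}0.png")[o[1]:o[1]+w[1],o[0]:o[0]+w[0]];im=cv2.resize(im,None,fx=4.5,fy=4.5,interpolation=cv2.INTER_CUBIC)
    for q in proj(n,[v2w(*p) for p in P]):
        u=(q-o+.5)*4.5;cv2.drawMarker(im,tuple(int(a) for a in u),(0,255,0),cv2.MARKER_CROSS,12,1)
    cv2.imwrite(f"pics/{n}0chk.png",im)
for p in((-118,-57),(-50,-57)): print(v2w(*p))
E
```

```text
[485.31058418 -53.84460106   0.        ]
[551.8977353  -40.05506497   0.        ]
```

View pics/top0chk.png

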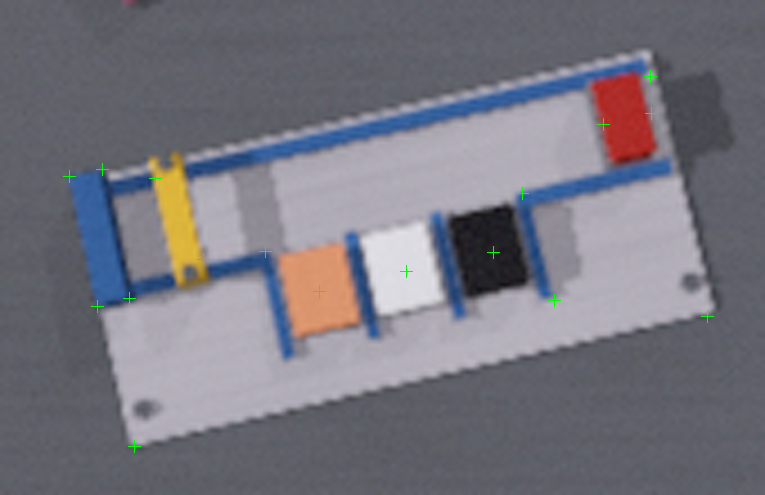

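View pics/side0chk.png

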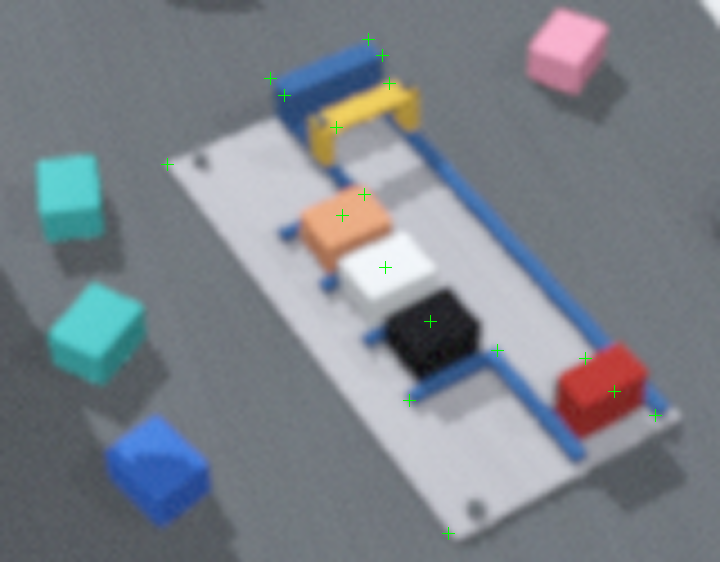

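```bash
python3 -m pendant '[[[-1,1,0,0],[-1,1,0,0],[-1,1,0,0],[-1,1,0,0],[-1,1,0,0],[-1,1,0,0],[-1,1,0,0],[-1,1,0,0],[-1,1,0,0],[-1,1,0,0]]]' -0.65 40; python3 -c "
from h import *;st()"
```

```text
time: 0.93
tool_pos: [324.0, 297.9, 224.0]
tcp_rot: [-179.7, 0.6, 70.5]
ft_force: [-0.3, 1.0, -0.4]
finger_gap: 14.9
t 0.93 vise xy [-204.6  320.2] z 224.0 yaw 58.76 F [-0.3  1.  -0.4] gap 14.9
```

```bash
python3 -c "
import numpy as np
d=np.array([5,-22.5])
for i in range(10):
    t=np.deg2rad(58.76-4.58*i);print(round((d[0]*np.cos(t)+d[1]*np.sin(t))/20,2),round((d[0]*np.sin(t)-d[1]*np.cos(t))/20,2))"
```

```text
-0.83 0.8
-0.77 0.86
-0.69 0.92
-0.62 0.97
-0.54 1.02
-0.46 1.06
-0.37 1.09
-0.28 1.12
-0.19 1.14
-0.1 1.15
```

```bash
python3 -m pendant '[[[-0.83,0.8,0.2,1],[-0.77,0.86,0.2,1],[-0.7,0.92,0.3,1],[-0.62,0.97,0.3,1],[-0.54,1,0.4,1],[-0.46,1,0.4,1],[-0.37,1,0.4,1],[-0.28,1,0.4,1],[-0.19,1,0.4,1],[-0.1,1,0.4,1]]]'; python3 -c "
from h import *;st()"
```

```text
time: 1.77
tool_pos: [410.7, 82.3, 153.6]
tcp_rot: [179.7, 0.6, 22.5]
ft_force: [1.1, 1.2, 0.8]
finger_gap: 15.0
t 1.77 vise xy [-163.4   91.4] z 153.6 yaw 10.83 F [1.1 1.2 0.8] gap 15.0
```

```bash
python3 -m pendant '[[[0.1,0.93,0.5,1],[0.17,0.93,0.5,1],[0.25,0.93,0.7,0.36],[0.27,0.93,0.8,0],[0.27,0.93,0.9,0],[0.27,0.93,0.9,0],[0.27,0.93,0.9,0],[0.27,0.93,0.9,0],[0,0,0.3,0],[0,0,0,0]]]'; python3 -c "
from h import *;st()
im=snapshot('side');c=im[140:280,150:320];cv2.imwrite('pics/s1.png',cv2.resize(c,None,fx=4,fy=4,interpolation=2)[:,:,::-1])"
```

```text
time: 2.6
tool_pos: [480.6, -65.8, 16.7]
tcp_rot: [179.7, 0.7, 10.5]
ft_force: [-0.4, 1.0, 0.6]
finger_gap: 14.6
t 2.6 vise xy [-125.1  -67.8] z 16.7 yaw -1.21 F [-0.4  1.   0.6] gap 14.6
```

View pics/s1.png

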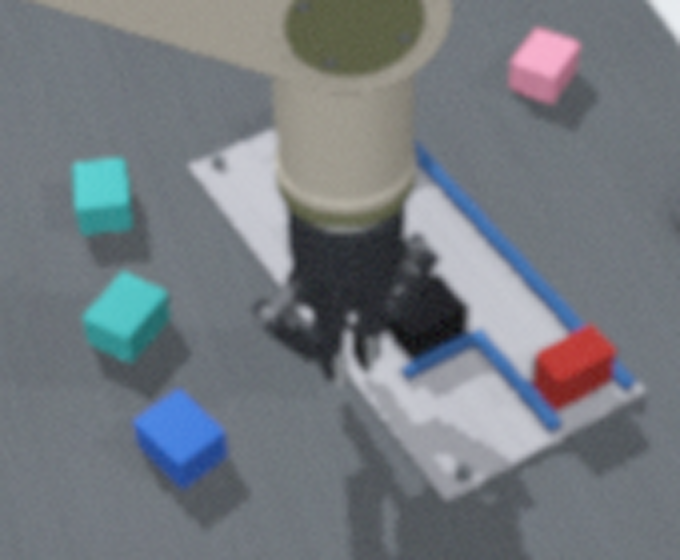

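```bash
python3 -m pendant '[[[0.3,-0.47,0,-0.26],[0.5,0,0,0],[0.5,0,0,0],[0.5,0,0,0],[0.5,0,0,0],[0.5,0,0,0],[0.5,0,0,0],[0.5,0,0,0],[0,0,0,0],[0,0,0,0]]]'; python3 -c "
from h import *;st()
im=snapshot('side');c=im[140:280,150:320];cv2.imwrite('pics/s2.png',cv2.resize(c,None,fx=4,fy=4,interpolation=2)[:,:,::-1])"
```

```text
time: 3.48
tool_pos: [557.5, -30.4, 23.5]
tcp_rot: [179.5, 0.7, 12.6]
ft_force: [-2.2, 0.4, -0.8]
finger_gap: 15.1
t 3.48 vise xy [-42.6 -48.7] z 23.5 yaw 0.94 F [-2.2  0.4 -0.8] gap 15.1
```

View pics/s2.png

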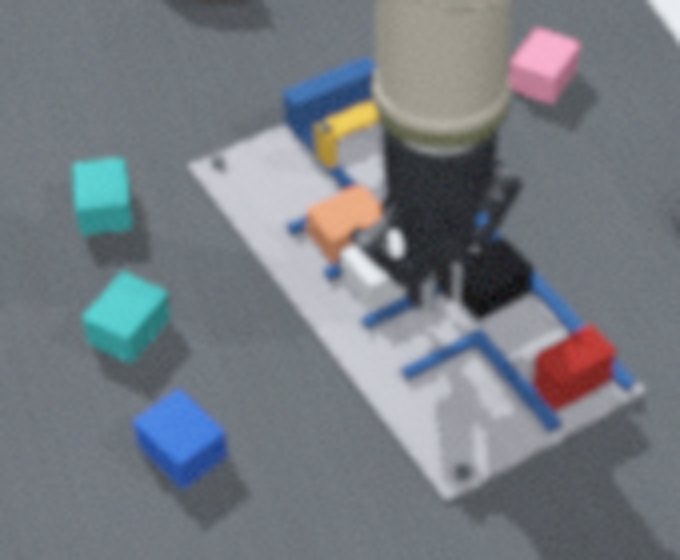

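```bash
python3 -m pendant '[[[-1,0,0,0.2],[-0.2,0.9,0,0],[0,1,0,0],[0,1,0,0],[0.7,0.2,0.1,0],[0.7,0,0.1,0],[0.7,0,0,0],[0.7,0,0,0],[0,0,0,0],[0,0,0,0]]]'; python3 -c "
from h import *;st()"
```

```text
time: 4.37
tool_pos: [600.9, -82.2, 23.1]
tcp_rot: [179.5, 0.4, 12.0]
ft_force: [-0.3, 0.6, -1.0]
finger_gap: 15.3
t 4.37 vise xy [ -10.6 -108.2] z 23.1 yaw 0.29 F [-0.3  0.6 -1. ] gap 15.3
```

```bash
python3 -m pendant '[[[0.5,-0.3,0.2,-0.05],[0,-0.6,0,0],[0,-0.6,0,0],[0,-0.6,0,0],[0,-0.6,0,0],[0,-0.6,0,0],[0,-0.6,0,0],[0,-0.6,0,0],[0,-0.5,0,0],[0,0,0,0]]]'; python3 -c "
from h import *;st()
im=snapshot('side');c=im[140:280,150:320];cv2.imwrite('pics/s3.png',cv2.resize(c,None,fx=4,fy=4,interpolation=2)[:,:,::-1])"
```

```text
time: 5.2
tool_pos: [585.8, 28.1, 19.1]
tcp_rot: [179.4, 0.4, 12.3]
ft_force: [-0.4, -0.8, 0.5]
finger_gap: 14.9
t 5.2 vise xy [-3.   2.8] z 19.1 yaw 0.61 F [-0.4 -0.8  0.5] gap 14.9
```

View pics/s3.png

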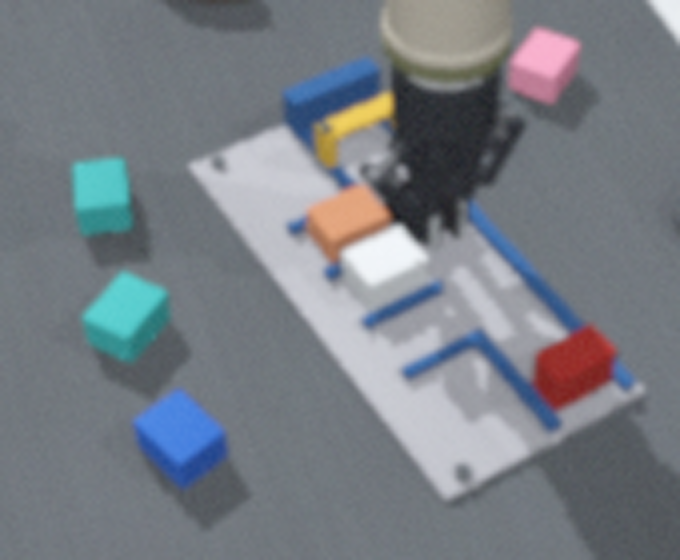

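```bash
python3 -m pendant '[[[0.15,-0.6,0,0.1],[0,-0.6,0,0],[0,-0.6,0,0],[0,-0.6,0,0],[0,-0.5,0,0],[0,-0.4,0,0],[0,-0.2,0,0],[0,0,0,0],[0,0,0,0],[0,0,0,0]]]'; python3 -c "
from h import *;st()
for n,a in(('side',(140,280,150,320)),('top',(145,255,175,345))):
  im=snapshot(n);c=im[a[0]:a[1],a[2]:a[3]];cv2.imwrite(f'pics/{n}4.png',cv2.resize(c,None,fx=4,fy=4,interpolation=2)[:,:,::-1])"
```

```text
time: 6.08
tool_pos: [573.6, 99.2, 18.6]
tcp_rot: [179.2, 0.4, 11.9]
ft_force: [0.5, -2.4, 2.3]
finger_gap: 14.5
t 6.08 vise xy [-0.5 75. ] z 18.6 yaw 0.21 F [ 0.5 -2.4  2.3] gap 14.5
```

View pics/side4.png

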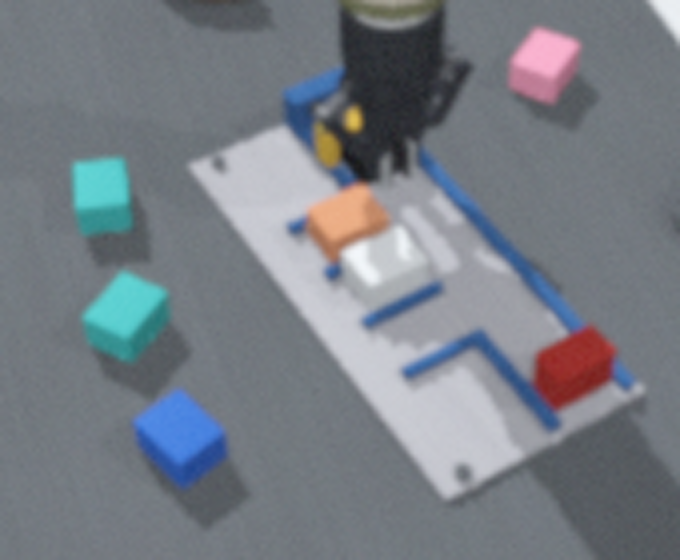

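View pics/top4.png

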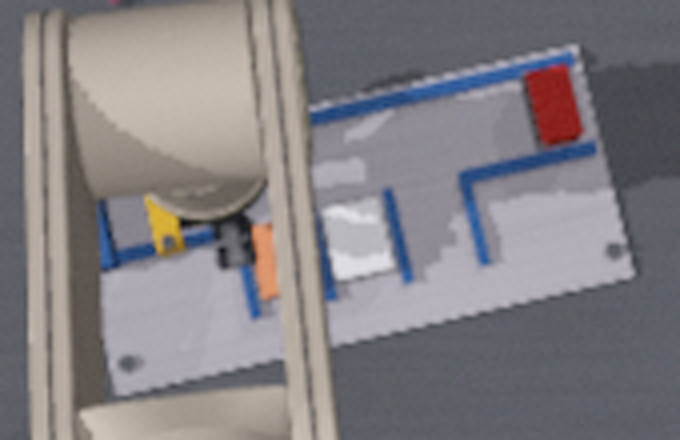

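```bash
python3 -m pendant '[[[0,0.4,-1,0],[0,0.5,-1,0],[-1,0.6,-0.2,0],[-1,0.6,0,0],[-1,0.6,0,0],[-1,0.6,0,0],[-1,0.5,0,0],[-1,0.1,0,0],[0,0,0.7,0],[0,0,0.6,0]]]'; python3 -c "
from h import *;st()"
```

```text
time: 7.02
tool_pos: [467.2, -2.9, 38.9]
tcp_rot: [179.7, 0.3, 11.8]
ft_force: [0.9, -0.4, 0.3]
finger_gap: 14.9
t 7.02 vise xy [-125.4   -3.4] z 38.9 yaw 0.05 F [ 0.9 -0.4  0.3] gap 14.9
```

```bash
python3 -m pendant '[[[0.1,0,0.7,0],[0.3,0,0.3,0],[0.5,0,0,0],[0.5,0,0,0],[0.5,0,0,0],[0.5,0,0,0],[0.5,0,0,0],[0.5,0,0,0],[0.2,0,0,0],[0,0,0,0]]]'; python3 -c "
from h import *;st()
for n,a in(('side',(140,280,150,320)),):
  im=snapshot(n);c=im[a[0]:a[1],a[2]:a[3]];cv2.imwrite(f'pics/{n}5.png',cv2.resize(c,None,fx=4,fy=4,interpolation=2)[:,:,::-1])"
```

```text
time: 7.85
tool_pos: [529.0, 14.1, 6.6]
tcp_rot: [-179.7, 2.0, 11.7]
ft_force: [-7.9, -2.3, 15.4]
finger_gap: 14.9
t 7.85 vise xy [-61.5   0.6] z 6.6 yaw -0.04 F [-7.9 -2.3 15.4] gap 14.9
```

View pics/side5.png

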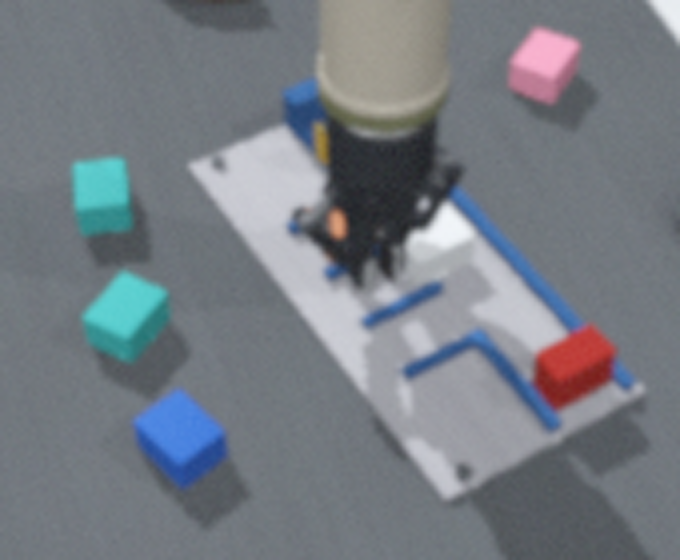

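```bash
python3 -m pendant '[[[0,0,-0.5,0],[0.1,0,-0.1,0],[0.3,0,0,0],[0.3,0,0,0],[0.2,0,0,0],[0.1,0,0,0],[0,0,0,0],[0,0,0,0],[0,0,0,0],[0,0,0,0]]]'; python3 -c "
from h import *;st()
for n,a in(('side',(140,280,150,320)),):
  im=snapshot(n);c=im[a[0]:a[1],a[2]:a[3]];cv2.imwrite(f'pics/{n}6.png',cv2.resize(c,None,fx=4,fy=4,interpolation=2)[:,:,::-1])"
```

```text
time: 8.73
tool_pos: [547.2, 19.6, 13.3]
tcp_rot: [-179.5, 2.7, 11.7]
ft_force: [-3.7, -1.5, 2.8]
finger_gap: 15.0
t 8.73 vise xy [-42.5   2.3] z 13.3 yaw -0.02 F [-3.7 -1.5  2.8] gap 15.0
```

View pics/side6.png

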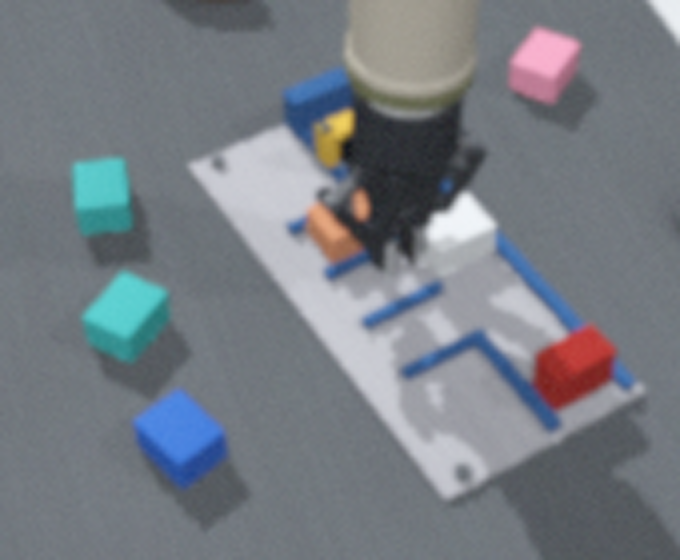

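```bash
python3 -m pendant '[[[-0.6,0,-0.5,0],[-0.6,0.4,-0.3,0],[0,0.8,0,0],[0,0.8,0,0],[0.1,0.6,0,0],[0.7,0.1,0,0],[0.8,0,0,0],[0.8,0,-0.05,0],[0.7,0,-0.05,0],[0,0,0,0]]]'; python3 -c "
from h import *;st()
for n,a in(('side',(140,280,150,320)),):
  im=snapshot(n);c=im[a[0]:a[1],a[2]:a[3]];cv2.imwrite(f'pics/{n}7.png',cv2.resize(c,None,fx=4,fy=4,interpolation=2)[:,:,::-1])"
```

```text
time: 9.62
tool_pos: [602.5, -27.3, 29.0]
tcp_rot: [-179.5, 2.2, 11.6]
ft_force: [1.1, -0.2, -0.3]
finger_gap: 14.7
t 9.62 vise xy [  2.2 -54.8] z 29.0 yaw -0.08 F [ 1.1 -0.2 -0.3] gap 14.7
```

View pics/side7.png

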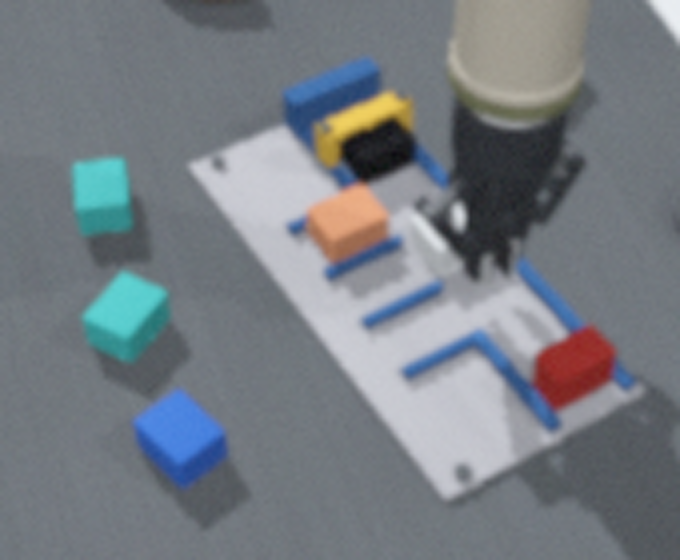

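```bash
python3 -m pendant '[[[0,0,0.35,0],[0,-0.4,0.05,0],[0,-0.5,0,0],[0,-0.6,0,0],[0,-0.6,0,0],[0,-0.6,0,0],[0,-0.6,0,0],[0,-0.5,0,0],[0,-0.3,0,0],[0,0,0,0]]]'; python3 -c "
from h import *;st()"
```

```text
time: 10.5
tool_pos: [578.5, 62.2, 19.3]
tcp_rot: [-179.5, 2.4, 11.7]
ft_force: [1.2, -2.9, -1.3]
finger_gap: 15.1
t 10.5 vise xy [-3.3 37.7] z 19.3 yaw 0.0 F [ 1.2 -2.9 -1.3] gap 15.1
```

```bash
python3 -m pendant '[[[0.1,-0.25,0,0],[0.05,-0.25,0,0],[0,-0.25,0,0],[0,-0.25,0,0],[0,-0.25,0,0],[0,-0.2,0,0],[0,-0.15,0,0],[0,-0.1,0,0],[0,0,0,0],[0,0,0,0]]]'; python3 -c "
from h import *;st()
for n,a in(('side',(140,280,150,320)),):
  im=snapshot(n);c=im[a[0]:a[1],a[2]:a[3]];cv2.imwrite(f'pics/{n}8.png',cv2.resize(c,None,fx=4,fy=4,interpolation=2)[:,:,::-1])"
```

```text
time: 11.33
tool_pos: [574.0, 93.2, 19.3]
tcp_rot: [-179.9, 2.6, 11.7]
ft_force: [-0.4, -4.0, -0.4]
finger_gap: 14.8
t 11.33 vise xy [-1.3 69. ] z 19.3 yaw 0.0 F [-0.4 -4.  -0.4] gap 14.8
```

View pics/side8.png

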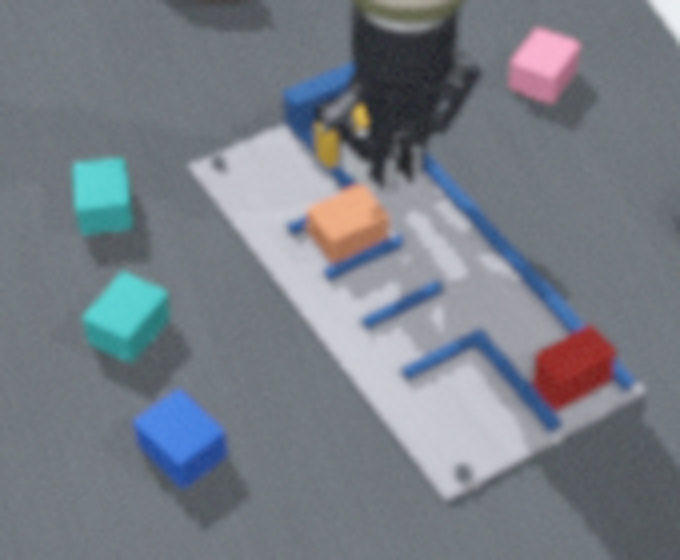

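```bash
python3 -m pendant '[[[0.05,-0.1,0,0],[0,-0.1,0,0],[0,-0.1,0,0],[0,-0.1,0,0],[0,-0.1,0,0],[0,-0.1,0,0],[0,-0.05,0,0],[0,-0.05,0,0],[0,-0.05,0,0],[0,0,0,0]]]'; python3 -c "
from h import *;st()"
```

```text
time: 12.22
tool_pos: [574.1, 92.8, 19.6]
tcp_rot: [178.8, 2.8, 11.4]
ft_force: [0.2, -1.2, -1.4]
finger_gap: 14.6
t 12.22 vise xy [-1.4 68.6] z 19.6 yaw -0.27 F [ 0.2 -1.2 -1.4] gap 14.6
```

```bash
python3 -m pendant '[[[0.05,-0.2,0,0],[0,-0.25,0,0],[0,-0.25,0,0],[0,-0.25,0,0],[0,-0.25,0,0],[0,-0.25,0,0],[0,-0.25,0,0],[0,-0.25,0,0],[0,-0.25,0,0],[0,-0.25,0,0]]]'; python3 -c "
from h import *;st()
im=snapshot('side');c=im[140:280,150:320];cv2.imwrite('pics/side8b.png',cv2.resize(c,None,fx=4,fy=4,interpolation=2)[:,:,::-1])"
```

```text
time: 13.05
tool_pos: [574.1, 92.3, 20.6]
tcp_rot: [174.6, 3.0, 10.7]
ft_force: [2.5, -27.8, 0.9]
finger_gap: 15.0
t 13.05 vise xy [-1.4 68.2] z 20.6 yaw -0.98 F [  2.5 -27.8   0.9] gap 15.0
```

View pics/side8b.png

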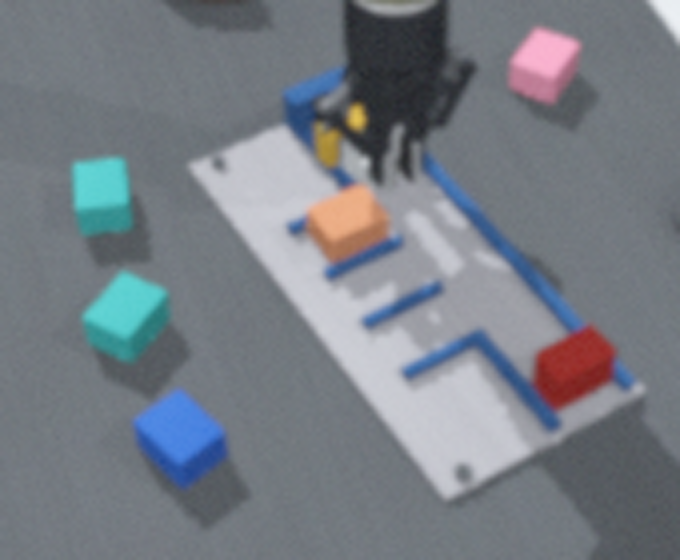

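```bash
python3 -m pendant '[[[0,0.5,-0.8,0.1],[0,0.3,-1,0],[-1,0.2,-0.3,0],[-1,0,0,0],[-1,0,0,0],[-1,0,0,0],[-1,0,0,0],[-0.9,0,0,0],[0,0,0.2,0],[0,0,0,0]]]'; python3 -c "
from h import *;st()
for n,a in(('side',(140,280,150,320)),):
  im=snapshot(n);c=im[a[0]:a[1],a[2]:a[3]];cv2.imwrite(f'pics/{n}9.png',cv2.resize(c,None,fx=4,fy=4,interpolation=2)[:,:,::-1])"
```

```text
time: 13.93
tool_pos: [460.4, 60.0, 69.1]
tcp_rot: [175.1, 2.6, 10.1]
ft_force: [0.3, -0.0, 0.4]
finger_gap: 14.9
t 13.93 vise xy [-119.3   59.5] z 69.1 yaw -1.57 F [ 0.3 -0.   0.4] gap 14.9
```

View pics/side9.png

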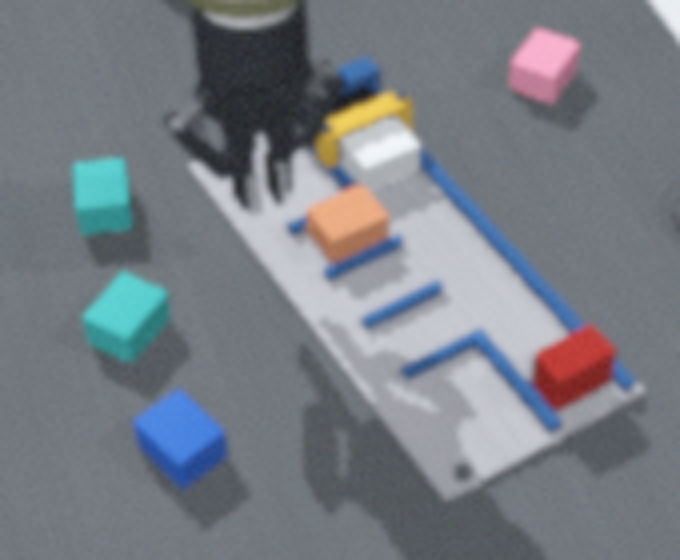

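```bash
python3 -m pendant '[[[-0.2,0.3,0.6,-0.3],[0,0,0.7,0],[0,0,0.7,0],[0,0,0.4,0],[0,0,0,0],[0,0,0,0],[0.3,0,0,0],[0.5,0,-0.05,0],[0.5,0,-0.05,0],[0.3,0,0,0]]]'; python3 -c "
from h import *;st()"
```

```text
time: 14.82
tool_pos: [495.4, 58.9, 24.7]
tcp_rot: [175.3, 2.4, 11.6]
ft_force: [-3.6, -0.3, -1.1]
finger_gap: 15.2
t 14.82 vise xy [-85.3  51.4] z 24.7 yaw -0.09 F [-3.6 -0.3 -1.1] gap 15.2
```

```bash
python3 -m pendant '[[[0.4,0,0,0],[0.4,0,0,0],[0.4,0,0,0],[0.4,0,0,0],[0.3,0,0,0],[0.15,0,0,0],[0,0,0,0],[0,0,0,0],[0,0,0,0],[0,0,0,0]]]'; python3 -c "
from h import *;st()
for n,a in(('side',(140,280,150,320)),):
  im=snapshot(n);c=im[a[0]:a[1],a[2]:a[3]];cv2.imwrite(f'pics/{n}10.png',cv2.resize(c,None,fx=4,fy=4,interpolation=2)[:,:,::-1])"
```

```text
time: 15.65
tool_pos: [536.1, 67.9, 24.8]
tcp_rot: [175.3, 3.1, 11.6]
ft_force: [-2.7, -1.3, -0.3]
finger_gap: 15.0
t 15.65 vise xy [-43.5  51.9] z 24.8 yaw -0.11 F [-2.7 -1.3 -0.3] gap 15.0
```

View pics/side10.png

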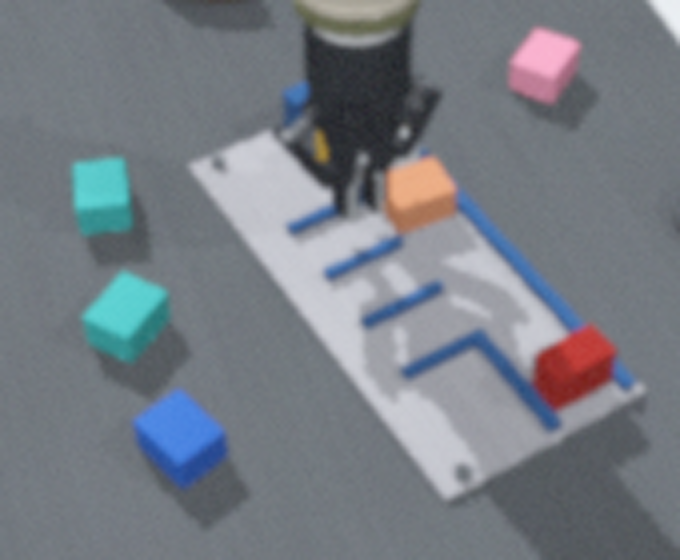

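```bash
python3 -m pendant '[[[-0.7,0,-0.2,0],[-0.5,0.5,0,0],[0,1,0,0],[0,1,0,0],[0,1,0,0],[0,1,0,0],[0,1,0,0],[0,1,0,0],[0,1,0,0],[0,1,0,0]]]'; python3 -m pendant '[[[0,1,0,0],[0,1,0,0],[0,1,0,0],[0,0.8,0,0],[0.5,0.3,0,0],[1,0,0,0],[1,0,0,0],[0.5,0,0,0],[0,0,0,0],[0,0,0,0]]]'; python3 -c "
from h import *;st()"
```

```text
time: 16.53
tool_pos: [551.8, -110.8, 48.8]
tcp_rot: [175.1, 2.1, 12.0]
ft_force: [1.0, 1.0, -1.0]
finger_gap: 15.3
time: 17.37
tool_pos: [632.4, -198.7, 60.9]
tcp_rot: [174.3, 1.2, 11.5]
ft_force: [0.2, 0.3, -0.3]
finger_gap: 14.6
t 17.37 vise xy [  -3.3 -228.7] z 60.9 yaw -0.17 F [ 0.2  0.3 -0.3] gap 14.6
```

```bash
python3 -m pendant '[[[0.1,0,0.6,0],[0,0,0.7,0],[0,0,0.5,0],[0,0,0.2,0],[0,0,0,0],[0,0,0,0],[0,0,0,0],[0,0,0,0],[0,0,0,0],[0,0,0,0]]]'; python3 -c "
from h import *;st()
for n,a in(('side',(140,280,150,320)),('top',(145,255,175,345))):
  im=snapshot(n);c=im[a[0]:a[1],a[2]:a[3]];cv2.imwrite(f'pics/{n}11.png',cv2.resize(c,None,fx=4,fy=4,interpolation=2)[:,:,::-1])"
```

```text
time: 18.2
tool_pos: [630.2, -203.6, 15.3]
tcp_rot: [174.4, 1.3, 11.5]
ft_force: [-0.2, 0.4, 0.0]
finger_gap: 15.0
t 18.2 vise xy [  -6.5 -233. ] z 15.3 yaw -0.2 F [-0.2  0.4  0. ] gap 15.0
```

View pics/side11.png

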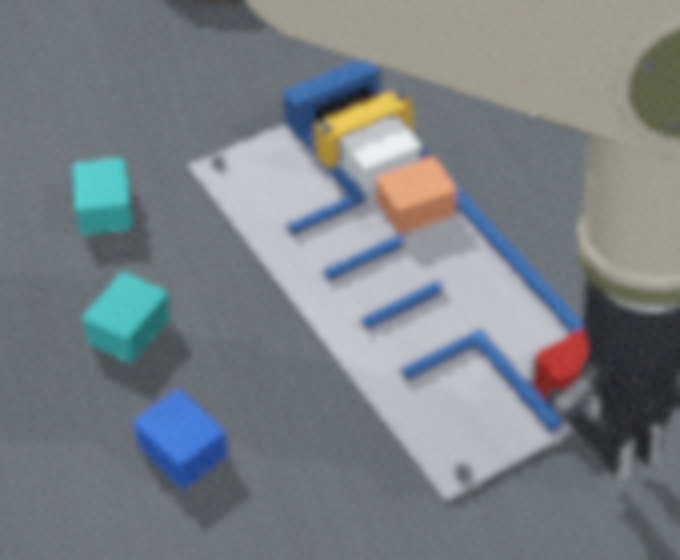

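View pics/top11.png

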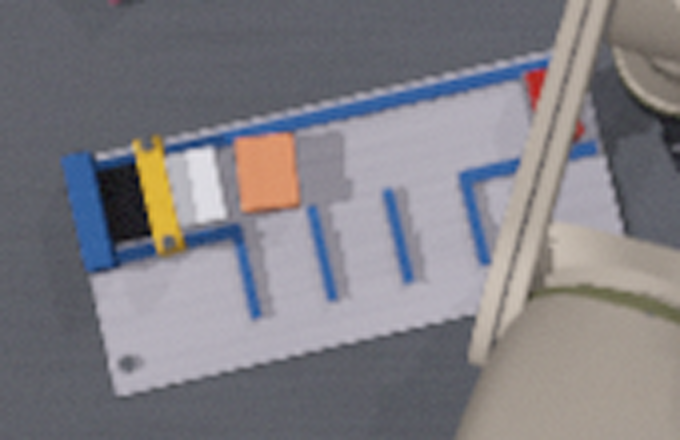

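```bash
python3 -m pendant '[[[0.3,-0.7,-0.4,0],[0.05,-0.7,-0.2,0],[0,-0.3,-0.1,-0.04],[0,-0.5,-0.05,0],[0,-0.5,-0.05,0],[0,-0.5,-0.05,0],[0,-0.5,-0.05,0],[0,-0.5,-0.05,0],[0,-0.5,-0.05,0],[0,-0.4,-0.05,0]]]'; python3 -c "
from h import *;st()"
```

```text
time: 19.13
tool_pos: [616.2, -93.4, 28.4]
tcp_rot: [174.2, 1.2, 11.7]
ft_force: [2.1, -2.9, -2.8]
finger_gap: 14.9
t 19.13 vise xy [   2.1 -122.3] z 28.4 yaw -0.02 F [ 2.1 -2.9 -2.8] gap 14.9
```

```bash
python3 -m pendant '[[[-0.1,-0.5,-0.02,0],[0,-0.5,-0.04,0],[0,-0.5,-0.04,0],[0,-0.5,-0.04,0],[0,-0.5,-0.04,0],[0,-0.5,-0.04,0],[0,-0.5,-0.04,0],[0,-0.5,-0.04,0],[0,-0.4,-0.04,0],[0,-0.2,0,0]]]'; python3 -c "
from h import *;st()"
```

```text
time: 19.97
tool_pos: [593.8, 6.6, 27.6]
tcp_rot: [174.1, 1.1, 11.7]
ft_force: [0.3, -2.6, 2.5]
finger_gap: 15.1
t 19.97 vise xy [  0.5 -19.8] z 27.6 yaw 0.01 F [ 0.3 -2.6  2.5] gap 15.1
```

```bash
python3 -m pendant '[[[0,-0.25,-0.02,0],[0,-0.25,-0.02,0],[0,-0.25,-0.02,0],[0,-0.25,-0.02,0],[0,-0.25,-0.02,0],[0,-0.25,-0.02,0],[0,-0.2,0,0],[0,-0.2,0,0],[0,-0.2,0,0],[0,-0.2,0,0]]]'; python3 -c "
from h import *;st()"
```

```text
time: 20.8
tool_pos: [590.3, 23.1, 28.3]
tcp_rot: [171.3, 1.1, 11.4]
ft_force: [2.5, -22.2, 2.8]
finger_gap: 14.8
t 20.8 vise xy [ 0.4 -3. ] z 28.3 yaw -0.32 F [  2.5 -22.2   2.8] gap 14.8
```

```bash
python3 -m pendant '[[[0,0.3,0,0],[0,0.6,0,0],[0,1,0,0],[0,1,-0.5,0],[0,1,-1,0],[0,1,-1,0],[0,1,-1,0],[0,1,-1,0],[0,1,-0.5,0],[0,1,0,0]]]'; python3 -m pendant '[[[0,0.9,0,0],[0,0.9,0,0],[0,0.9,0,0],[0,0.5,0,0],[0,0,0,0],[0,0,0,0],[0,0,0,0],[0,0,0,0],[0,0,0,0],[0,0,0,0]]]';python3 -c "
from h import *;st()
for n,a in(('side',(140,280,150,320)),('top',(145,255,175,345))):
  im=snapshot(n);cv2.imwrite(f'pics/{n}12full.png',im[:,:,::-1]);c=im[a[0]:a[1],a[2]:a[3]];cv2.imwrite(f'pics/{n}12.png',cv2.resize(c,None,fx=4,fy=4,interpolation=2)[:,:,::-1])"
```

```text
time: 21.63
tool_pos: [620.0, -136.2, 149.9]
tcp_rot: [172.1, 1.8, 11.7]
ft_force: [0.2, 0.1, 1.5]
finger_gap: 14.8
time: 22.47
tool_pos: [633.2, -200.6, 157.7]
tcp_rot: [172.5, 1.8, 11.7]
ft_force: [-0.4, -0.2, 0.4]
finger_gap: 14.8
t 22.47 vise xy [  -2.9 -230.7] z 157.7 yaw 0.0 F [-0.4 -0.2  0.4] gap 14.8
```

View pics/side12.png

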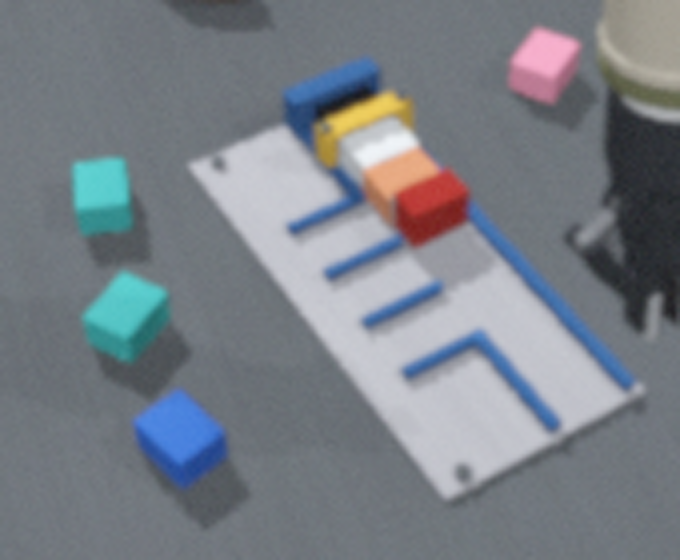

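View pics/top12.png

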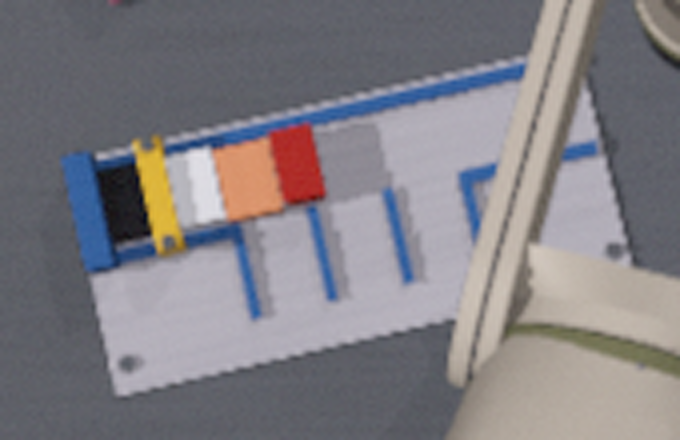

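View pics/top12full.png

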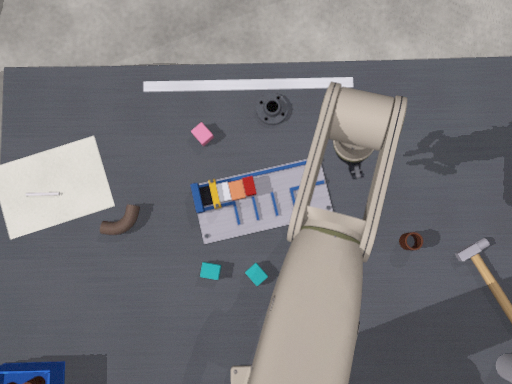

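```bash
python3 - <<'E'
from h import *
for f in("top0","top12full"):
    im=cv2.imread(f"pics/{f}.png");hsv=cv2.cvtColor(im,cv2.COLOR_BGR2HSV);H,S,V=[hsv[...,i].astype(int) for i in range(3)]
    R=np.zeros(H.shape,bool);R[145:255,190:345]=1
    for k,m,z in(('red',((H<6)|(H>172))&(S>150)&R,45),('copper',(H>6)&(H<18)&(S>80)&R,36),('yellow',(abs(H-25)<8)&(S>120)&R,48)):
        (c,s,a),A=rect(m)
        b=np.array([w2v(p) for p in ray("top",cv2.boxPoints((c,s,a)),z)])
        print(f,k,w2v(ray("top",c,z)[0]).round(1),"y",b[:,1].min().round(1),b[:,1].max().round(1),"ang",round(a,1),A)
s=sense();print(s["qd"].round(2))
E
```

```text
top0 red [   0.7 -153.9] y -167.2 -140.6 ang 76.0 152.0
top0 copper [-58.9  48.8] y 28.9 68.7 ang 77.5 238.0
top0 yellow [ -0.8 121.3] y 112.3 130.4 ang 77.7 134.5
top12full red [-0.4 26.3] y 12.2 40.3 ang 77.5 159.0
top12full copper [-2.6 60.2] y 40.8 79.6 ang 77.5 232.0
top12full yellow [ -0.8 122.2] y 112.3 132.2 ang 77.7 146.5
[-0.29 -0.04 -0.3  -0.1  -0.13 -0.08]
```

```bash
python3 -c "
from bench import *
print(hand_in())"
```

```text
the job is handed in; nothing more can be done
None
```

All three blocks are in the lane against the fixed jaw in the right order: packer, coupon, copper. The red jaw is pushed up behind them, and I handed the job in at about 22.5 s; no verdict was reported. I slid each block out of its bay with the nearly closed fingers. The coupon pushed the packer home under the bridge, and the red jaw closed up the copper.

**Last checks:**
- **Hard stops:** the coupon push stopped at about 28 N and the jaw push at about 22 N, both within 1 mm of where I expected.
- **Final top picture:** the copper's centre is at y ≈ 60.2 mm and x ≈ -2.6 mm, and the jaw face is at y ≈ +40.3 mm, so the jaw reads about 0.180. No gaps show in either view. The packer and coupon are partly hidden by the bridge, so I judged them by the hard stops and by eye.
- **Bystanders:** the flange, elbow and nipple show where they were in the top picture. I compared them by eye and did not measure them.
- **Robot:** the gripper was clear of everything, with force readings under 1 N.

**What did not agree or go as planned:**
- The side camera put the vise about 3–5 mm off along the lane compared with the top camera. I relied on the top camera and on contact.
- The fingertips briefly pressed on the bed at about 15 N behind the coupon.
- The hard pushes left the tool tilted by up to about 9°. I allowed for this in the later moves.

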